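Grease the gate drive: cover off, push-type gun onto the tilted nipple, hold the stroke

TASK

The gate drive unit on the bench needs grease in its worm bearing: lift the loose blue cover off its two studs and lay it flat, handle up, on a clear patch of the bench without dropping it. Then take the red push-type grease gun out of its stand, press its coupler squarely onto the tilted brass nipple inside the housing until it snaps home, and keep pushing until the nozzle has slid at least two thirds of its travel into the barrel. Finish like that, still holding the gun pushed down against its spring, and leave the multimeter, the bolt tray and the screwdriver where they are.

Things in the scene. Friction and masses are not known exactly. Their poses are not given: they have to be found in the camera images.
- drive: Gate drive unit, fixed: grey cast gear housing 130 (x) x 104 (y) x 80 mm high, on feet reaching to y = +-70 mm; dark motor (74 mm thick, 137 mm long) on its +x side, with a control board on top, up to 110 mm high; steel shaft sticking out 40 mm on the +y side. Origin: centre of the housing's underside, on the bench; z up; -x, the end away from the motor, faces roughly the robot.
- rim (a point): Centre of the open top of the drive's housing, 80 mm up, axes as the drive's. The gear chamber below is 96 (x) x 70 (y) mm and 44 mm deep, its walls 17 mm thick. Two upright steel studs, 6 mm in diameter, stand 12 mm above the rim at x, y = (-55.5, +42.5) and (+55.5, -42.5) mm.
- nipple: Brass ball-headed grease nipple on a sloped boss in the gear chamber, under the cover at first; part of the drive. Ball 11 mm, neck 6.6 mm in diameter, a 13 mm collar from 12 mm below the ball's centre. Origin: centre of the ball, at (8, 0, 62) mm in the drive's frame; z points outwards along the nipple's axis, leaning 30 degrees from the vertical towards the drive's -x.
- cover: Loose blue steel cover plate 130 (x) x 104 (y) x 4 mm, about 0.25 kg, on the housing's rim with the studs through its two 8.5 mm holes (studs end 8 mm above it). Origin: centre of the plate's underside; z up, on the handle's side; its axes start parallel to the drive's.
- cover_handle (a point): Middle of the cover's black strap handle, 25 mm above the plate's underside; axes as the cover's. The bar is 10 mm thick in x, 70 mm long in y, from 20 to 30 mm above the underside, on two 10 x 10 mm posts at y = +-30 mm.
- stand: Dark steel tool stand, fixed to the bench: base 90 x 90 x 8 mm, side walls at y = +-37 mm, top plate 70 (x) x 78 (y) mm, its upper face 80 mm up, with a 27 mm hole in the middle. Origin: centre of the base's underside; z up.
- gun: Red push-type grease gun, about 0.42 kg, round about its z, hanging nose down in the stand, barrel shoulder on the top plate. Barrel 34 mm in diameter, z = 0 to 82 mm, end cap 36 mm to z = 92 mm; below: 25 mm collar to -7, 12 mm nozzle tube to -36, coupler 22 mm in diameter to -66 mm. Origin: centre of the shoulder; z from nozzle to end cap (up in the stand). Grip the barrel, push along -z.
- coupler (a point): Point inside the coupler where the ball's centre lies once snapped on: on the gun's axis, 57.3 mm below the gun's origin with the nozzle out, 8.7 mm inside the mouth; axes as the gun's. Four sprung jaws in the mouth touch the ball when this point is about 10 mm short of its centre, give way at about 6 N and close behind it; it then rests within about 1 mm of the centre.
- nozzle (a joint): How far the nozzle with its coupler is pushed into the barrel, in m: 0 = fully out (rest), 0.016 = stop. Its spring pushes out with 9 N at 0, 15 N at 0.010, 18.6 N at 0.016, so the coupler snaps on before the nozzle moves much.
- meter: Yellow multimeter lying on the bench, 150 (x) x 78 (y) x 46 mm high with its dial. Origin: centre of its underside. Not to be moved.
- bolt_tray: Small open aluminium tray with the cover's bolts, 100 (x) x 75 (y) x 22 mm. Origin: centre of its underside. Not to be moved.
- screwdriver: Screwdriver with a red handle lying on the bench, 200 mm along its x axis, 26 mm thick at the handle (-x half). Origin: on the bench under its middle. Not to be moved.
Things that resemble listed ones, but are neither listed nor needed, are in the scene too. What is shaped like the cover but green or turquoise is not meant.

How it is judged:
By the outcome, as a careful person would: the job done as asked, in the order asked, and still so for the second after the job is handed in, while the arm keeps its last pose, push and grip.
It also fails if it takes over 56 s, if anything falls off the work surface, if the arm or the gripper's body presses on something with over 40 N, if the wrist force passes 120 N, or if a joint passes its speed limit or range.

ROBOT

A 6-joint arm with a two-finger parallel gripper is mounted at the origin on the work surface. World frame = base frame: x ahead of the robot, y to its left, z up, the work surface at z = 0. Lengths are in m, angles in rad, forces in N, time in s.
With the tool pointing down it reaches from about 0.275 to 0.75 m from the base axis. Payload 10.2 kg.
Tool frame: the origin (TCP) lies midway between the tips of the shut fingers; the grasp point (between the pads) lies grasp_offset behind it (grasp_offset is the distance from the TCP to the grasp point, in m); z points along the fingers, y is the line along which they close (so a half turn about z gives the same grasp; the last joint's range is limited). The gripper opens to 88 mm and grips with 3 to 60 N. Pads are 18 mm wide; open, the fingers measure 123 mm over their backs; the gripper's body (75 mm by 187 mm) begins 45 mm behind the grasp point.
Start: joints at [0.938, 0.313, 1.498, -0, 1.331, -0.223], TCP at [0.209, 0.482, 0.239] pointing down, gripper open.
Joint ranges: [-2.94, 2.94], [-0.97, 2.17], [0.19, 2.56], [-1.23, 4.37], [0.02, 3.11], [-2.88, 2.88]. Speed limits (rad/s): [2.39, 2.39, 3.01, 3.14, 3.14, 3.14].

INTERFACE

Orientations are given as a unit quaternion [x, y, z, w].
In Python, from workcell import state, camera, hand_in, grasp_offset gives the robot as it stands.
- The arm moves only by the shell command python3 -m handwheel 'ROWS'. ROWS is JSON, a list that holds one entry, the list of rows, each a list of 7 numbers: the turn, a rotation vector about the tool's x, y, z in degrees, then the shift along the tool's x, y, z in mm, then the opening, from -1 (shut) to 1 (fully open). In form: [[[wx, wy, wz, x, y, z, gripper], ...]]. A call has 1 to 10 rows; each row is the pose to reach, as a shift and turn from the pose commanded when the call began, along the tool's axes at that moment; what a row does not reach only later rows make up. A row lasts 1/8 s, in which the tool goes at most 62.5 mm and 10.7 degrees, less where a joint would pass 70% of its speed; a pose out of reach is approached as far as the arm can. A call with a gripper value outside its range is refused whole. The fingers move at their own pace and stop on an object; the grip force is fixed at half the most. Time passes only in rows, so rows that repeat a pose let the fingers close. It gives the time, the measured TCP pose, the force, the opening and the grip force at its end, in the units of the state.
- state(): the state, without advancing time (a new reading comes with each control period).
- camera(name): name is "scene" or "side" or "wrist"; returns a dict with "color" (400x640x3 uint8, red, green, blue), "fx", "fy", "cx", "cy" (pixels), "cam_to_world" (4x4, takes a point from camera to world coordinates); the wrist camera has in their place "mount" (4x4, takes a point from camera to tool coordinates, whose origin is the TCP and whose axes are the flange's). Camera axes: x right, y down, z forward; pixel columns grow to the right and rows downward; lengths in m; the calibration is good to about 2 mm. A picture is of the moment at which its call begins: read the wrist's pose just before it. There is no depth.
- hand_in(): hands the job in; it is judged then, once.
The state is a dict: "t": time; "qpos": joint angles; "qvel": joint speeds; "effort": joint torques, N m; "ee_pos": TCP position; "tcp_rot": TCP orientation; "wrist_force": force on the tool from outside, world axes, zero at the start; "torque": the same for the moment, N m; "gripper_width": finger opening in m; "grip_force": force on a finger pad.
Only numpy, scipy, OpenCV 4.12 (cv2) and the standard library are available. Lean on these libraries where they do the work, as an engineer would, in place of code of your own. Each camera call takes 0.05 s, during which the arm holds its last target. There are 200 camera calls.

## Working session

There is one attempt and no reset: what is moved stays moved. The work goes in short steps, Python scripts to look and compute and a shell command to move; the robot and the scene stay as the last step left them, time stands still between calls to the robot, and variables do not carry over. Pictures are saved under pics/ and viewed, at most 10 in all, crops included, and the job is handed in when it is done.

```bash
mkdir -p pics; ls
python3 - <<'E'
from workcell import state,camera,grasp_offset
import cv2,numpy as np
print(grasp_offset if not callable(grasp_offset) else grasp_offset()); s=state(); print(s)
for n in ("scene","side"):
    c=camera(n); cv2.imwrite(f"pics/{n}0.png",cv2.cvtColor(c["color"],cv2.COLOR_RGB2BGR)); print(n,c["fx"],c["fy"],c["cx"],c["cy"],np.round(c["cam_to_world"],4).tolist())
E
```

```text
pics
0.0187
{'t': 0.0, 'qpos': array([ 9.37566617e-01,  3.13449914e-01,  1.49844743e+00, -3.43126856e-05,
        1.33098947e+00, -2.23374262e-01]), 'qvel': array([-0.00023747, -0.00065682,  0.00019075, -0.00165091,  0.00046685,
       -0.00330086]), 'effort': array([-4.92525051e-04, -4.02215087e+01, -2.52264780e+01,  6.93153986e-02,
        3.53281223e-02, -1.00963257e-04]), 'ee_pos': array([0.20905468, 0.48130857, 0.23815722]), 'tcp_rot': array([ 2.03492354e-01,  9.79076321e-01, -5.95552857e-04, -2.53592739e-04]), 'wrist_force': array([-0.51296748,  0.12984683, -0.22411796]), 'torque': array([-0.01871082,  0.04869324, -0.00321562]), 'grip_force': 0.0, 'gripper_width': 0.08813454054318169}
scene 410.14354193286465 410.14354193286465 321.1280856584477 200.58943755457432 [[-0.6998, 0.5305, -0.4784, 1.113], [0.7143, 0.5188, -0.4696, 0.5712], [-0.0009, -0.6704, -0.742, 1.0097], [0.0, 0.0, 0.0, 1.0]]
side 401.626778488065 401.626778488065 320.66747908851045 205.10756796367622 [[0.9908, -0.0545, 0.1242, 0.4351], [-0.134, -0.5324, 0.8358, -0.777], [0.0206, -0.8447, -0.5348, 0.5947], [0.0, 0.0, 0.0, 1.0]]
```

View pics/scene0.png

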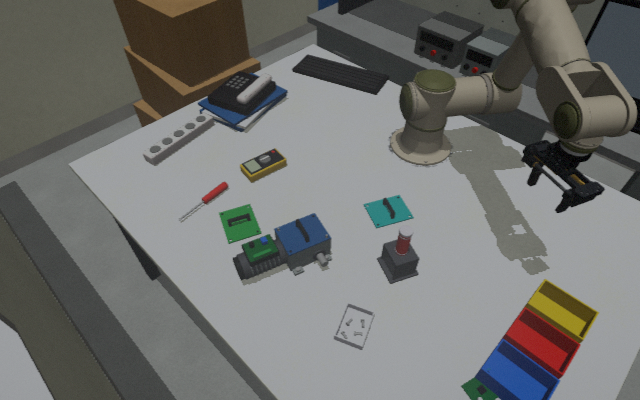

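View pics/side0.png

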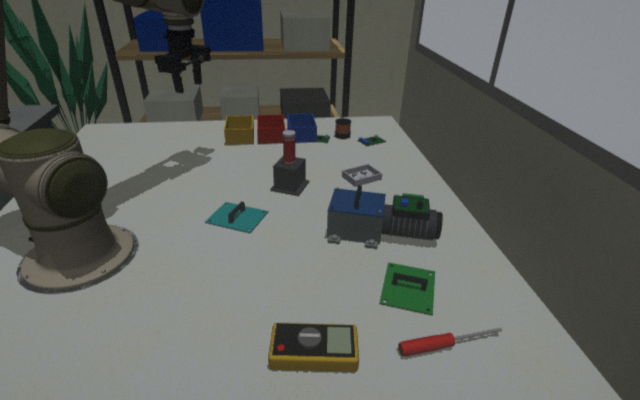

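Scene view: the blue cover is on the housing at scene (303,238) / side (357,203). The red gun is in its stand at scene (403,243) / side (289,150). Possible confusions for the cover are the green plate (240,222), the turquoise plate (388,211) and the blue bin (520,375). For the gun, they are the screwdriver's red handle (215,190) and the red bin (540,342). I choose the plate on the housing with the motor, and the red barrel in the dark stand.

```bash
cat > h.py <<'E'
import numpy as np,cv2
from workcell import state,camera,grasp_offset
from scipy.spatial.transform import Rotation as R
def pose():
    s=state(); T=np.eye(4); T[:3,:3]=R.from_quat(s["tcp_rot"]).as_matrix(); T[:3,3]=s["ee_pos"]; return T
def cam(n,save=None):
    T=pose(); c=camera(n)
    c["M"]=c["cam_to_world"] if "cam_to_world" in c else T@np.array(c["mount"])
    c["M"]=np.array(c["M"])
    c["hsv"]=cv2.cvtColor(c["color"],cv2.COLOR_RGB2HSV)
    if save: cv2.imwrite("pics/"+save,cv2.cvtColor(c["color"],cv2.COLOR_RGB2BGR))
    return c
def rays(c,p):
    p=np.atleast_2d(p).astype(float)
    d=np.c_[(p[:,0]-c["cx"])/c["fx"],(p[:,1]-c["cy"])/c["fy"],np.ones(len(p))]@c["M"][:3,:3].T
    return c["M"][:3,3],d/np.linalg.norm(d,axis=1)[:,None]
def plane(c,p,z):
    o,d=rays(c,p); return o+d*((z-o[2])/d[:,2])[:,None]
def tri(views):
    A=np.zeros((3,3));b=np.zeros(3)
    for c,p in views:
        o,d=rays(c,p); P=np.eye(3)-np.outer(d[0],d[0]); A+=P;b+=P@o
    X=np.linalg.solve(A,b); return X,[np.linalg.norm((np.eye(3)-np.outer(rays(c,p)[1][0],rays(c,p)[1][0]))@(X-c["M"][:3,3])) for c,p in views]
def proj(c,X):
    X=np.atleast_2d(X); q=(X-c["M"][:3,3])@c["M"][:3,:3]
    return np.c_[q[:,0]/q[:,2]*c["fx"]+c["cx"],q[:,1]/q[:,2]*c["fy"]+c["cy"]]
def mask(c,lo,hi,roi=None,near=None):
    m=cv2.inRange(c["hsv"],np.array(lo),np.array(hi))
    if roi: k=np.zeros_like(m); k[roi[1]:roi[3],roi[0]:roi[2]]=255; m&=k
    return m
def blob(m):
    cs,_=cv2.findContours(m,cv2.RETR_EXTERNAL,cv2.CHAIN_APPROX_NONE); return max(cs,key=cv2.contourArea)[:,0,:]
def rect(c,pts,z):
    P=plane(c,pts,z)[:,:2]; r=cv2.minAreaRect((P*1000).astype(np.float32)); return np.round(r[0],1),np.round(r[1],1),round(r[2],1)
E
python3 - <<'E'
from h import *
S=cam("scene");D=cam("side")
for n,c,roi in(("scene",S,(262,205,345,275)),("side",D,(320,180,400,220))):
    m=mask(c,(100,110,60),(125,255,255),roi); print("cover",n,rect(c,blob(m),.084))
for n,c,roi in(("scene",S,(360,190,420,230)),("side",D,(200,195,275,235))):
    print("turq",n,rect(c,blob(mask(c,(80,100,60),(98,255,255),roi)),.004))
for n,c,roi in(("scene",S,(215,200,265,245)),("side",D,(375,255,445,315))):
    print("green",n,rect(c,blob(mask(c,(50,100,40),(78,255,255),roi)),.004))
for n,c,roi in(("scene",S,(235,145,292,185)),("side",D,(262,310,365,375))):
    print("meter",n,rect(c,blob(mask(c,(18,100,60),(35,255,255),roi)),.02))
ends=[]
for n,c,roi in(("scene",S,(385,220,425,260)),("side",D,(275,125,305,170))):
    b=blob(mask(c,(0,120,60),(8,255,255),roi)|mask(c,(172,120,60),(180,255,255),roi)); print("gunred",n,cv2.boundingRect(b),cv2.minAreaRect(b)); ends.append((c,b))
q=[(c,b.mean(0)) for c,b in ends]; print(tri(q))
for n,c,roi in(("scene",S,(160,180,235,225)),("side",D,(395,330,460,358))):
    b=blob(mask(c,(0,120,60),(8,255,255),roi)|mask(c,(172,120,60),(180,255,255),roi)); print("sd",n,plane(c,b.mean(0),.013))
print("tray",plane(S,[[350,306],[374,313],[362,348],[335,340]],.022),plane(D,[[343,176],[369,167],[381,175],[352,183]],.022))
E
```

```text
cover scene (array([643.9,  33.2]), array([103.6, 128.4]), 71.7)
cover side (array([644.7,  27.2]), array([100.8, 127.1]), 71.4)
turq scene (array([344.6, 119. ]), array([104.3, 129.8]), 63.2)
turq side (array([346.6, 115. ]), array([102.9, 128.1]), 63.0)
green scene (array([ 711.3, -184.6]), array([129.9, 101.1]), 66.7)
green side (array([ 712.7, -188.1]), array([129.3, 101.7]), 66.8)
meter scene (array([ 493.6, -320.4]), array([ 97.4, 158.2]), 79.6)
meter side (array([ 496. , -326.3]), array([ 95.5, 150.7]), 81.5)
gunred scene (398, 243, 9, 11) ((402.1799621582031, 248.239990234375), (7.495331764221191, 9.758074760437012), 8.13010311126709)
gunred side (275, 125, 19, 37) ((284.194580078125, 142.36756896972656), (39.30257034301758, 15.908184051513672), 62.10273361206055)
(array([0.4964996 , 0.28354135, 0.1253141 ]), [np.float64(0.016144223577224937), np.float64(0.016144223577224927)])
sd scene [[ 0.69269634 -0.3410842   0.013     ]]
sd side [[ 0.69513129 -0.33977266  0.013     ]]
tray [[0.69028196 0.2622693  0.022     ]
 [0.66150504 0.32014129 0.022     ]
 [0.7538202  0.35822838 0.022     ]
 [0.78533086 0.29715262 0.022     ]] [[0.65723173 0.27405949 0.022     ]
 [0.7499812  0.32528795 0.022     ]
 [0.77395568 0.26926683 0.022     ]
 [0.67573341 0.22880179 0.022     ]]
```

Run:
```python
from h import *
S=cam("scene");D=cam("side")
a=cv2.resize(S["color"][195:285,225:425],None,fx=4,fy=4,interpolation=cv2.INTER_CUBIC)
b=cv2.resize(D["color"][120:195,265:335],None,fx=2.4,fy=2.4)
b=cv2.resize(D["color"][115:195,265:385],(360,240)); c=cv2.resize(D["color"][180:250,320:445],(440,240))
out=np.vstack([a,np.hstack([b,c])]); cv2.imwrite("pics/crop.png",out[...,::-1])
print(camera("wrist")["mount"])
```

```text
[[-1.19061630e-03 -9.66221876e-01 -2.57708884e-01  6.65067184e-02]
 [ 9.99998945e-01 -9.35960545e-04 -1.11082509e-03 -1.89699973e-04]
 [ 8.32098154e-04 -2.57709934e-01  9.66221971e-01 -1.45745188e-01]
 [ 0.00000000e+00  0.00000000e+00  0.00000000e+00  1.00000000e+00]]
```

View pics/crop.png

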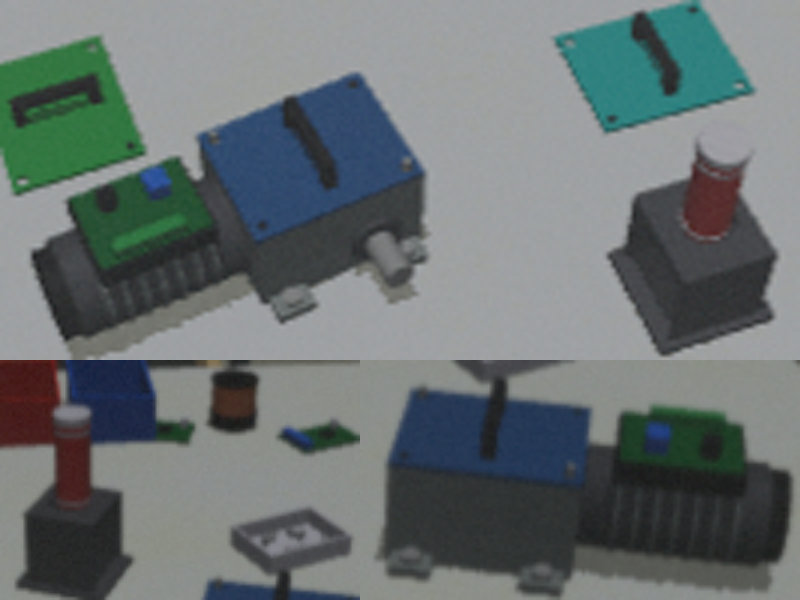

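The crop confirms both choices: the studs poke through the blue plate at crop (213,135) and (407,163), and the red barrel with its light cap (723,142) hangs in the dark stand.

```bash
python3 -m handwheel '[[[0,0,85,-578,-240,0,1],[0,0,85,-578,-240,0,1],[0,0,85,-578,-240,0,1],[0,0,85,-578,-240,0,1],[0,0,85,-578,-240,0,1],[0,0,85,-578,-240,0,1],[0,0,85,-578,-240,0,0],[0,0,85,-578,-240,0,0],[0,0,85,-578,-240,0,0],[0,0,85,-578,-240,0,0]]]'; python3 -m handwheel '[[[0,0,0,0,0,0,0],[0,0,0,0,0,0,0],[0,0,0,0,0,0,0]]]'
python3 - <<'E'
from h import *
S=cam("scene");D=cam("side")
print("cap",tri([(S,(405.75,230.5)),(D,(289,132.3))]))
W=cam("wrist","w1.png"); print(W["fx"],W["cx"],W["cy"],np.round(pose(),4))
E
```

```text
t: 1.6
ee_pos: [0.6443, 0.03, 0.2387]
tcp_rot: [0.812, 0.584, 0.0, 0.0]
wrist_force: [0.4, 0.7, 0.4]
gripper_width: 0.05
grip_force: 0.0
t: 1.98
ee_pos: [0.6426, 0.033, 0.2393]
tcp_rot: [0.811, 0.585, 0.0, 0.0]
wrist_force: [-0.6, 0.5, -1.2]
gripper_width: 0.044
grip_force: 0.0
cap (array([0.49562658, 0.26938549, 0.17054778]), [np.float64(0.0018480753081135397), np.float64(0.0018480753081134924)])
316.54557594895664 318.501454317244 198.92407622435695 [[ 3.158e-01  9.488e-01  6.000e-04  6.428e-01]
 [ 9.488e-01 -3.158e-01 -1.000e-04  3.260e-02]
 [ 1.000e-04  6.000e-04 -1.000e+00  2.393e-01]
 [ 0.000e+00  0.000e+00  0.000e+00  1.000e+00]]
```

View pics/w1.png

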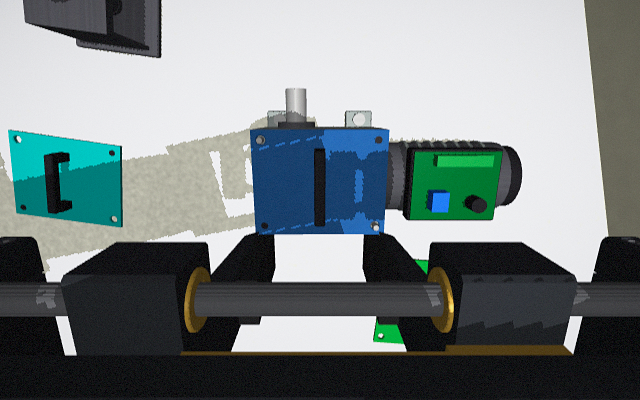

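Wrist view: blue cover spans about (251,127)–(389,234), its handle bar runs (320,150)–(320,225), and the studs are at (261,140) and (376,227).

Run:
```python
from h import *
W=cam("wrist")
for f in range(1):
    m=mask(W,(100,110,20),(125,255,255),(245,120,395,240)); m=cv2.morphologyEx(m,cv2.MORPH_CLOSE,np.ones((15,15)))
    print("cover wrist",rect(W,blob(m),.084))
g=mask(W,(0,0,0),(180,255,60),(310,145,331,232)); m=cv2.inRange(W["color"],(0,0,0),(38,38,38)); k=np.zeros_like(m);k[145:230,308:333]=255
b=blob(m&k); r=cv2.boundingRect(b); print("bar px",r, rect(W,b,.11))
print("studs",plane(W,[[261,140],[376,227]],.090))
T=pose();print("axis",R.from_matrix(T[:3,:3]).as_quat())
```

```text
cover wrist (array([643. ,  33.1]), array([104.1, 130.1]), 71.5)
bar px (314, 148, 11, 78) (array([643.3,  35.1]), array([70.3,  9.2]), 71.8)
studs [[ 0.60573847  0.09026222  0.09      ]
 [ 0.68286304 -0.02490253  0.09      ]]
axis [8.11196534e-01 5.84773575e-01 1.68360649e-04 1.42945040e-04]
```

```bash
python3 -m handwheel '[[[0,0,0,0,0,50,0],[0,0,0,0,0,100,0],[0,0,0,0,0,130,0],[0,0,0,0,0,150,0],[0,0,0,0,0,150,0],[0,0,0,0,0,150,-1],[0,0,0,0,0,150,-1],[0,0,0,0,0,150,-1],[0,0,0,0,0,150,-1],[0,0,0,0,0,150,-1]]]'; python3 -m handwheel '[[[0,0,0,0,0,0,-1],[0,0,0,0,0,-5,-1],[0,0,0,0,0,-10,-1],[0,0,0,0,0,-15,-1],[0,0,0,0,0,-20,-1],[0,0,0,0,0,-25,-1],[0,0,0,0,0,-40,-1],[0,0,0,0,0,-60,-1],[0,0,0,0,0,-60,-1]]]'
```

```text
t: 3.42
ee_pos: [0.6432, 0.0317, 0.0891]
tcp_rot: [0.811, 0.584, 0.0, 0.0]
wrist_force: [-1.0, -0.1, 4.2]
gripper_width: 0.0094
grip_force: 30.0
t: 4.55
ee_pos: [0.644, 0.0316, 0.1509]
tcp_rot: [0.811, 0.584, 0.001, 0.001]
wrist_force: [-0.2, 0.3, -2.9]
gripper_width: 0.0094
grip_force: 30.0
```

```bash
python3 -m handwheel '[[[0,0,0,-40,-40,0,-1],[0,0,0,-80,-80,0,-1],[0,0,0,-115,-115,0,-1],[0,0,0,-138,-138,20,-1],[0,0,0,-145,-145,55,-1],[0,0,0,-145,-145,90,-1],[0,0,0,-145,-145,115,-1],[0,0,0,-145,-145,128,-1],[0,0,0,-145,-145,133,-1],[0,0,0,-145,-145,133,-1]]]'; python3 -m handwheel '[[[0,0,0,0,0,2,-1],[0,0,0,0,0,4,-1],[0,0,0,0,0,5,-1],[0,0,0,0,0,6,-1],[0,0,0,0,0,6,-1]]]'
python3 - <<'E'
from h import *
cam("scene","s2.png"); c=cam("side"); cv2.imwrite("pics/d2.png",cv2.resize(c["color"][150:350,120:440],None,fx=2,fy=2)[...,::-1])
E
```

```text
t: 5.8
ee_pos: [0.4599, -0.0599, 0.0161]
tcp_rot: [0.811, 0.584, 0.0, 0.0]
wrist_force: [-0.6, -1.4, -2.8]
gripper_width: 0.0095
grip_force: 30.0
t: 6.42
ee_pos: [0.4596, -0.0599, 0.0097]
tcp_rot: [0.811, 0.584, -0.0, -0.0]
wrist_force: [0.1, 0.8, -2.6]
gripper_width: 0.0095
grip_force: 30.0
```

View pics/d2.png

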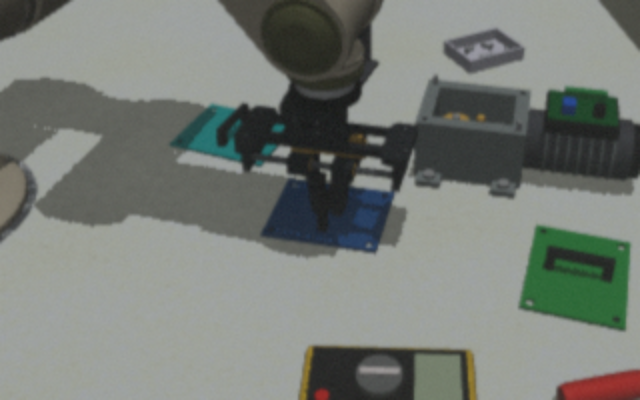

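The cover hovers flat just over the bench at crop (330,215), clear of the turquoise plate, and the housing is open.

```bash
python3 -m handwheel '[[[0,0,0,0,0,0.5,-1],[0,0,0,0,0,1,-1],[0,0,0,0,0,1,-1]]]';  python3 -m handwheel '[[[0,0,0,0,0,0.5,-1],[0,0,0,0,0,0.5,-1]]]'
```

```text
t: 6.9
ee_pos: [0.4597, -0.0598, 0.0091]
tcp_rot: [0.811, 0.584, 0.0, 0.0]
wrist_force: [-3.0, 0.6, 5.4]
gripper_width: 0.0097
grip_force: 30.0
t: 7.15
ee_pos: [0.4597, -0.0598, 0.0091]
tcp_rot: [0.811, 0.585, 0.0, 0.0]
wrist_force: [-5.6, 1.2, 13.0]
gripper_width: 0.0096
grip_force: 30.0
```

```bash
python3 -m handwheel '[[[0,0,0,0,0,0,0],[0,0,0,0,0,0,0],[0,0,0,0,0,0,0],[0,0,0,0,0,0,0],[0,0,0,0,0,-50,0],[0,0,0,0,0,-110,0],[0,0,0,0,0,-170,0],[0,0,0,0,0,-230,1],[0,0,0,30,0,-250,1],[0,0,0,80,-20,-251,1]]]'; python3 -m handwheel '[[[0,0,0,60,-15,0,1],[0,0,0,120,-30,0,1],[0,0,0,180,-40,0,1],[0,0,0,230,-47,0,1],[0,0,0,244,-50,0,1],[0,0,0,244,-50,0,1],[0,0,0,244,-50,0,1]]]'
python3 - <<'E'
from h import *
W=cam("wrist","w3.png");S=cam("scene");D=cam("side"); print(np.round(pose(),4))
print("cap px pred",proj(W,[[.4956,.2694,.172]]))
print("cover scene",rect(S,blob(mask(S,(100,110,40),(125,255,255),(290,130,400,215))),.004))
E
```

```text
t: 8.4
ee_pos: [0.4669, 0.0224, 0.2607]
tcp_rot: [0.812, 0.583, 0.001, 0.001]
wrist_force: [0.1, 0.9, -0.0]
gripper_width: 0.0718
grip_force: 0.0
t: 9.28
ee_pos: [0.496, 0.2684, 0.2593]
tcp_rot: [0.812, 0.584, -0.0, 0.0]
wrist_force: [-0.2, 0.0, -0.4]
gripper_width: 0.0881
grip_force: 0.0
[[ 3.184e-01  9.480e-01  3.000e-04  4.961e-01]
 [ 9.480e-01 -3.184e-01 -0.000e+00  2.686e-01]
 [ 1.000e-04  3.000e-04 -1.000e+00  2.595e-01]
 [ 0.000e+00  0.000e+00  0.000e+00  1.000e+00]]
cap px pred [[318.42731839 202.16270001]]
cover scene (array([460.1, -57.9]), array([101.6, 126.5]), 71.8)
```

View pics/w3.png

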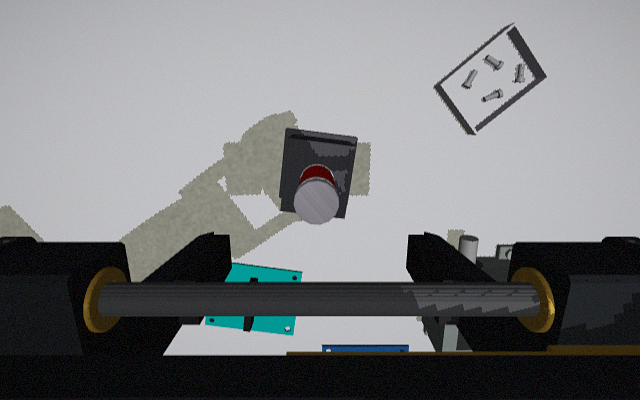

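Cover lies flat at (0.460,-0.058); the gun's cap is at wrist (317,201), within 2 mm of the tool axis, with no obstruction beside it.

```bash
python3 -m handwheel '[[[0,0,0,1.5,-1.5,40,1],[0,0,0,1.5,-1.5,90,1],[0,0,0,1.5,-1.5,125,1],[0,0,0,1.5,-1.5,146,1],[0,0,0,1.5,-1.5,146,1],[0,0,0,1.5,-1.5,146,-1],[0,0,0,1.5,-1.5,146,-1],[0,0,0,1.5,-1.5,146,-1],[0,0,0,1.5,-1.5,146,-1],[0,0,0,1.5,-1.5,146,-1]]]'; python3 -m handwheel '[[[0,0,0,0,0,0,-1],[0,0,0,0,0,0,-1]]]'
```

```text
t: 10.68
ee_pos: [0.495, 0.2716, 0.1133]
tcp_rot: [0.811, 0.584, 0.0, 0.0]
wrist_force: [-0.2, -0.6, -0.5]
gripper_width: 0.0401
grip_force: 0.0
t: 10.92
ee_pos: [0.495, 0.2715, 0.1132]
tcp_rot: [0.811, 0.584, 0.0, 0.0]
wrist_force: [0.6, -0.2, -0.2]
gripper_width: 0.0334
grip_force: 30.0
```

```bash
python3 -m handwheel '[[[0,0,0,0,0,-8,-1],[0,0,0,0,0,-20,-1],[0,0,0,0,0,-40,-1],[0,0,0,0,0,-70,-1],[0,0,0,0,0,-105,-1],[0,0,0,0,0,-140,-1],[0,0,0,0,0,-165,-1],[0,0,0,0,0,-170,-1],[0,0,0,0,0,-170,-1]]]'; python3 -m handwheel '[[[-5,0,0,-30,25,0,-1],[-10,0,0,-65,50,0,-1],[-16,0,0,-105,82,0,-1],[-22,0,0,-140,112,20,-1],[-27,0,0,-165,134,50,-1],[-30,0,0,-179,144,75,-1],[-30,0,0,-179,144,82,-1],[-30,0,0,-179,144,82,-1],[-30,0,0,-179,144,82,-1]]]'
python3 - <<'E'
from h import *
S=cam("scene");D=cam("side");W=cam("wrist"); T=pose(); print(np.round(T,4))
np.save("n.npy",0)
for n,c in(("scene",S),("side",D),("wrist",W)):
    print(n,proj(c,T[:3,3]+T[:3,2]*.0992),proj(c,[.6508,.0306,.062]),proj(c,[.6432,.0331,.08]))
a=cv2.resize(S["color"][190:290,240:400],(640,400),interpolation=cv2.INTER_CUBIC)[:300]
b=cv2.resize(D["color"][140:240,300:420],(480,400))[:300]; 
out=np.vstack([np.hstack([a[:,:400],b[:,:400]]),cv2.resize(W["color"][60:300,160:480],(400,300)).repeat(1,0) if 0 else np.hstack([cv2.resize(W["color"][90:270,200:440],(400,300)),cv2.resize(W["color"],(400,300))])])
cv2.imwrite("pics/m4.png",out[...,::-1])
E
```

```text
t: 12.05
ee_pos: [0.4947, 0.2715, 0.2826]
tcp_rot: [0.811, 0.584, -0.0, -0.0]
wrist_force: [0.7, 0.9, -4.8]
gripper_width: 0.0332
grip_force: 30.0
t: 13.18
ee_pos: [0.5753, 0.0568, 0.2023]
tcp_rot: [0.784, 0.565, 0.152, 0.21]
wrist_force: [-0.2, -0.0, -4.5]
gripper_width: 0.0336
grip_force: 30.0
[[ 3.164e-01  8.210e-01  4.752e-01  5.751e-01]
 [ 9.486e-01 -2.740e-01 -1.582e-01  5.660e-02]
 [ 3.000e-04  5.008e-01 -8.656e-01  2.020e-01]
 [ 0.000e+00  0.000e+00  0.000e+00  1.000e+00]]
scene [[308.76167052 223.31324549]] [[299.59364441 238.76348818]] [[301.88318115 233.91893332]]
side [[348.16795814 187.87189375]] [[359.13160342 208.48844015]] [[356.38829097 201.8985257 ]]
wrist [[319.124614   199.05794825]] [[318.13221908 183.57416419]] [[320.36120679 188.04270936]]
```

View pics/m4.png

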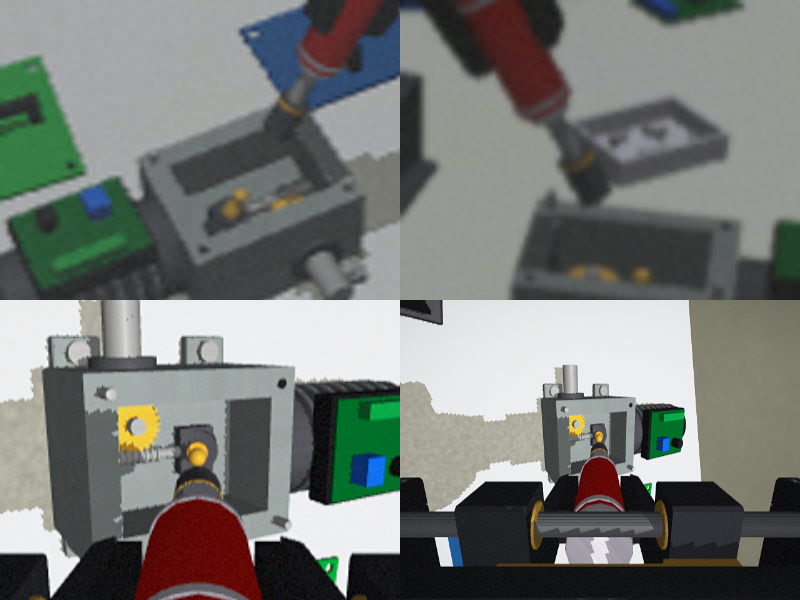

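Composite: the gun is held tilted over the open chamber. In the wrist picture the ball is at about (318,182), against (318,184) predicted. The scene picture puts the ball at about (300,239) and the coupler tip at about (309,223), both as predicted.

Run:
```python
from h import *
W=cam("wrist"); T=pose()
h=W["hsv"][168:200,300:340]; m=cv2.inRange(h,(10,130,60),(30,255,255))
for r in range(32): 
    x=np.flatnonzero(m[r,:]); print(168+r,"".join("#" if v else "." for v in m[r]))
B=np.array([.6508,.0306,.062]); d=T[:3,:3].T@(B-T[:3,3]); print("ball in tool mm",d*1000)
```

```text
168 ........................................
169 ........................................
170 ........................................
171 ........................................
172 ........................................
173 ........................................
174 ........................................
175 ................######..................
176 ..............#########.................
177 .............###########................
178 .............###########................
179 .............############...............
180 ............#############...............
181 ............#############...............
182 ............#############...............
183 ............#############...............
184 .............###########................
185 .............###########................
186 ..............#########.................
187 ..............#########.................
188 ...............#######..................
189 .................####...................
190 ........................................
191 ........................................
192 ........................................
193 ........................................
194 ........................................
195 ........................................
196 ........................................
197 ................#######.................
198 .............#############..............
199 ...........####........####.............
ball in tool mm [ -0.54876004  -0.66471403 161.11195132]
```

```bash
python3 -m handwheel '[[[0,0,0,-0.8,-0.6,15,-1],[0,0,0,-0.8,-0.6,30,-1],[0,0,0,-0.8,-0.6,42,-1],[0,0,0,-0.8,-0.6,52,-1],[0,0,0,-0.8,-0.6,57,-1],[0,0,0,-0.8,-0.6,57,-1]]]'; python3 -m handwheel '[[[0,0,0,0,0,2,-1],[0,0,0,0,0,4,-1],[0,0,0,0,0,6,-1],[0,0,0,0,0,6,-1]]]'; python3 -m handwheel '[[[0,0,0,0,0,2,-1],[0,0,0,0,0,4,-1],[0,0,0,0,0,4,-1]]]'
cat > f.py <<'E'
from h import *
T=pose();s=state();B=np.array([.6508,.0306,.062])
print("force tool",np.round(T[:3,:3].T@s["wrist_force"],1),"ball in tool",np.round(T[:3,:3].T@(B-T[:3,3])*1000,1))
E
python3 f.py
```

```text
t: 14.12
ee_pos: [0.6012, 0.0465, 0.1513]
tcp_rot: [0.784, 0.565, 0.151, 0.21]
wrist_force: [-0.3, -0.4, -4.7]
gripper_width: 0.0333
grip_force: 30.0
t: 14.62
ee_pos: [0.6045, 0.046, 0.147]
tcp_rot: [0.784, 0.564, 0.152, 0.21]
wrist_force: [0.5, 2.9, -1.2]
gripper_width: 0.0333
grip_force: 30.0
t: 15.0
ee_pos: [0.6062, 0.0448, 0.1423]
tcp_rot: [0.784, 0.564, 0.151, 0.21]
wrist_force: [6.8, 2.8, -8.2]
gripper_width: 0.0332
grip_force: 30.0
force tool [4.8 0.7 9.9] ball in tool [ 0.7  0.4 92.9]
```

```bash
python3 -m handwheel '[[[0,0,0,0.7,0.4,1,-1],[0,0,0,0.7,0.4,2,-1],[0,0,0,0.7,0.4,3,-1],[0,0,0,0.7,0.4,3,-1]]]'; python3 f.py;  python3 -m handwheel '[[[0,0,0,0,0,2,-1],[0,0,0,0,0,4,-1],[0,0,0,0,0,4,-1]]]'; python3 f.py
```

```text
t: 15.5
ee_pos: [0.6077, 0.045, 0.1403]
tcp_rot: [0.784, 0.565, 0.151, 0.21]
wrist_force: [2.2, 1.7, -5.0]
gripper_width: 0.0335
grip_force: 30.0
force tool [ 2.3 -1.1  5.1] ball in tool [ 0.1  0.3 90.5]
t: 15.88
ee_pos: [0.6095, 0.0445, 0.1375]
tcp_rot: [0.784, 0.565, 0.151, 0.21]
wrist_force: [-6.4, 4.2, 5.0]
gripper_width: 0.0334
grip_force: 30.0
force tool [ 1.9 -3.9 -8. ] ball in tool [-0.1  0.  87.2]
```

```bash
python3 -m handwheel '[[[0,0,0,0,0,2,-1],[0,0,0,0,0,4,-1],[0,0,0,0,0,6,-1],[0,0,0,0,0,6,-1]]]'; python3 f.py;  python3 -m handwheel '[[[0,0,0,0,0,2,-1],[0,0,0,0,0,4,-1],[0,0,0,0,0,4,-1]]]'; python3 f.py
```

```text
t: 16.38
ee_pos: [0.6123, 0.0437, 0.1326]
tcp_rot: [0.784, 0.565, 0.151, 0.21]
wrist_force: [-9.2, 5.0, 7.0]
gripper_width: 0.0331
grip_force: 30.0
force tool [  1.8  -5.4 -11.2] ball in tool [-0.2 -0.1 81.5]
t: 16.75
ee_pos: [0.6142, 0.0431, 0.1293]
tcp_rot: [0.784, 0.565, 0.151, 0.21]
wrist_force: [-10.3, 5.2, 8.7]
gripper_width: 0.0332
grip_force: 30.0
force tool [  1.6  -5.5 -13.2] ball in tool [-0.2 -0.1 77.6]
```

```bash
python3 -m handwheel '[[[0,0,0,0,0,1,-1],[0,0,0,0,0,1,-1],[0,0,0,0,0,1,-1],[0,0,0,0,0,1,-1]]]'; python3 f.py
python3 - <<'E'
from h import *
S=cam("scene");D=cam("side");W=cam("wrist")
f=lambda c,x,y,w,h:cv2.resize(c["color"][y:y+h,x:x+w],(400,300),interpolation=cv2.INTER_CUBIC)
o=np.vstack([np.hstack([f(S,260,200,80,60),f(D,320,160,80,60)]),np.hstack([f(S,160,120,320,240),f(W,200,90,240,180)])])
cv2.imwrite("pics/end.png",o[...,::-1])
E
```

```text
t: 17.25
ee_pos: [0.6146, 0.043, 0.1286]
tcp_rot: [0.784, 0.565, 0.151, 0.21]
wrist_force: [-10.7, 4.7, 9.5]
gripper_width: 0.0335
grip_force: 30.0
force tool [  1.   -5.3 -14.1] ball in tool [-0.3 -0.2 76.8]
```

View pics/end.png

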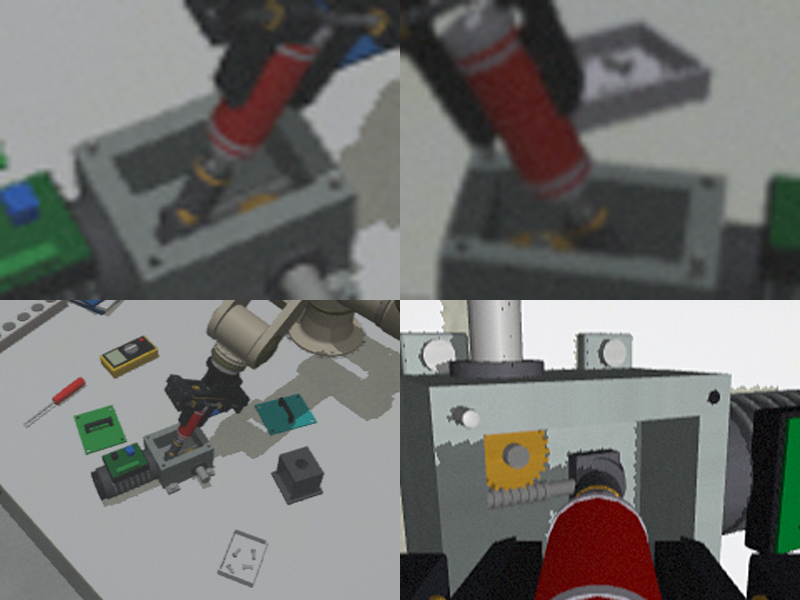

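The coupler sits on the nipple at crop (195,195) and the nozzle tube is almost all in the barrel. The other objects are where they were. A spring force of about 17.7 N agrees with about 14 mm of travel, so I'm handing in.

```bash
python3 -c "
from workcell import hand_in;print(hand_in())"
```

```text
the job is handed in; nothing more can be done
None
```

The job is handed in: the cover lies flat, handle up, on clear bench, and the gun's coupler is snapped onto the nipple. The arm is still holding it pushed about 14 mm of its 16 mm nozzle travel (from tool position and wrist force), and the meter, tray and screwdriver were left alone.

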